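# Make up the setting kit and the chain kit on their fitted boards

## Robot

A 6-joint arm with a two-finger parallel gripper is mounted at the origin on a cart in front of the work surface, level with it; the furniture and walls round the work are solid. World frame = base frame: x ahead of the robot, y to its left, z up, the work surface at z = 0. Lengths are in m, angles in rad, forces in N, time in s.
With the tool pointing down it reaches from about 0.275 to 0.825 m from the base axis. Payload 5.2 kg.
Tool frame: the origin (TCP) lies at the very end of the fingers, on their centre line; the grasp point (between the pads) lies 19 mm behind it (env.grip_depth is the distance from the TCP to the grasp point, in m); z points along the fingers, y is the line along which they close (so a half turn about z gives the same grasp; the last joint's range is limited). The gripper opens to 93 mm and grips with 3 to 60 N. Pads are 15 mm wide; open, the fingers measure 128 mm over their backs; the gripper's body (75 mm by 188 mm) begins 65 mm behind the grasp point.
Start: joints at [-1.488, 0.259, 1.535, -0, 1.348, -0.203], TCP at [0.155, -0.528, 0.219] pointing down, gripper open.
Joint ranges: [-3.14, 3.14], [-0.91, 2.08], [0.19, 2.58], [-1.22, 4.36], [0.22, 2.71], [-3.12, 3.12]. Speed limits (rad/s): [2.57, 2.57, 3.14, 3.14, 3.14, 3.14].

## Interface

Orientations are given as a rotation vector (axis times angle).
In Python, from workcell import read_state, optics, env, models gives the robot as it stands. The module is installed in compiled form; this text tells all that it offers.
- The arm moves only by the shell command python3 -m jog 'ROWS' [FORCE]. ROWS is JSON, a list that holds one entry, the list of rows, each a list of 5 numbers: the closure, from 0 (fully open) to 1 (shut), then the shift along the tool's x, y, z each as a share of 200 mm, from -1 to 1, then the turn about the tool's z as a share of 30 degrees, from -1 to 1. In form: [[[jaw, dx, dy, dz, spin], ...]]. A call has 1 to 10 rows; each row is the pose to reach, as a shift and turn from the pose commanded when the call began, along the tool's axes at that moment; what a row does not reach only later rows make up. A row lasts 1/12 s, in which the tool goes at most 41.7 mm and 7.16 degrees, less where a joint would pass 70% of its speed; a pose out of reach is approached as far as the arm can. A call with a number of a shift or a turn outside -1 to 1 is refused whole. A call with a gripper value outside its range is refused whole. The fingers move at their own pace and stop on an object; FORCE is the grip in N (left out, the last holds). Time passes only in rows, so rows that repeat a pose let the fingers close. It gives the time, the measured TCP pose, the force, the opening and the grip force at its end, in the units of the state.
- read_state(): the state, without advancing time (a new reading comes with each control period).
- optics.snapshot(name): name is "side" or "top" or "wrist"; returns a dict with "img" (400x640x3 uint8, blue, green, red), "z_map" (400x640 float32, m along the optical axis (not along the pixel's ray), 0 where there is no reading), "mtx" (3x3 intrinsics, pixels), "extrinsics" (4x4, takes a point from camera to world coordinates). Camera axes: x right, y up, looking along -z (the intrinsics and any distortion apply to the point x, -y, -z); pixel columns grow to the right and rows downward; lengths in m; the calibration is good to about 2 mm. The wrist camera is an equidistant fisheye: a pixel r from the principal point sees the ray r / f radians off the axis. A picture is of the moment at which its call begins.
- env.hand_in(): hands the job in; it is judged then, once.
Trained networks look in the newest picture that a camera, given by its name, has taken for a name from the list of things; names that differ only in an ending like _2 or _b are one class to them, and where a whole thing is asked for, a point or a joint stands for the part that bears it (a point fixed in the world has none). Each returns a list of dicts, best first, with "conf" (0 to 1); they miss things now and then, are a little off and sometimes report something else, mostly with a low value. They report only what shows in the picture. A call takes as long as a camera call.
- models.look_for(name, camera): "pixel" ([column, row] in pixels, amid what is visible of it).
- models.landmark_of(name, camera): "pixel" ([column, row] in pixels: a listed point, or the origin of a listed thing).
The state is a dict: "time": time; "joint_pos": joint angles; "joint_vel": joint speeds; "joint_efforts": joint torques, N m; "tool_pos": TCP position; "orientation": TCP orientation; "wrist_force": force on the tool from outside, world axes, zero at the start; "moment": the same for the moment, N m; "gripper_width": opening from 0.0 (shut) to 1.0 (fully open); "grasp_force": force on a finger pad.
Only numpy, scipy, OpenCV 4.12 (cv2) and the standard library are available. Lean on these libraries where they do the work, as an engineer would, in place of code of your own. Each camera call takes 0.05 s, during which the arm holds its last target. There are 200 camera calls.

## Task

Make up the two bench kits from the things on the worktop, each thing lying flat, fully down in the recess cut for it. On the board with green-floored recesses, the stone-setting kit: the yellow beeswax block in the oblong recess, the small dark blue box of stones in the square one, the folding loupe in the small round one; on the board with red-floored recesses, the chain kit: the blue-handled flat-nose pliers in the long recess (jaws either way) and the flat round metal tin of jump rings in the round one. Leave the flux jar and the larger blue slide box where they are.

Things in the scene. Friction and masses are not known exactly. Their poses are not given: they have to be found in the camera images.
- setting_board: Fixed walnut board, 104 (its x) x 260 (its y) x 12 mm; origin mid-underside, brass card frame on the -x edge. Recesses 5 mm deep (floor 7 mm above the bench), all at x = 0, with dark green floors: oblong for the beeswax, 48 (x) x 64 (y) mm, centre y = -80 mm; square for the stone box, 50 x 50 mm, centre y = +3 mm; round for the loupe, 48 mm across, centre y = +78 mm.
- chain_board: Fixed walnut board, 104 (its x) x 260 (its y) x 12 mm; origin mid-underside, brass card frame on the -x edge. Recesses 5 mm deep (floor 7 mm above the bench), all at x = 0, with dark red floors: long for the pliers, 72 (x) x 154 (y) mm, centre y = -41 mm; round for the tin, 70 mm across, centre y = +83 mm.
- wax_block: Yellow beeswax block, 30 mm (its x) by 46 mm (its y), 19 mm high, about 50 g. Origin: centre of its underside; z up. Lift it by its sides, across x.
- stone_box: Small dark blue card box, 30 mm (its x) by 34 mm (its y), 26 mm high, about 30 g, solid to the grip. Origin: centre of its underside; z up. (The larger blue box is another thing.)
- loupe: Folded loupe lying flat: oval, pale metal plates with a black lens ring between, 25 mm (its x) by 30 mm (its y), 13 mm high, about 35 g; it stays folded. Origin: centre of its underside; z up. Lift it across x.
- pliers: Flat-nose pliers lying flat, steel jaws, blue handles, 133 mm long (its y, jaws at +y), 41 mm over the handle ends (its x), 9 mm high, about 120 g; they do not open. Origin: under the middle of their length; z up. From y = +10 to +30 mm (pivot at +19) they are 16 mm wide and parallel-sided: lift them there, across x.
- parts_tin: Flat round grey metal tin with its lid on (it stays on), 51 mm across, 20 mm high, about 50 g. Origin: centre of its underside; z up.
- slide_box: Blue card slide box, 50 x 70 mm, 22 mm high; not part of either kit, to be left where it lies. Origin: centre of its underside.
- flux_jar: Round cream-glazed jar with a knobbed lid, 57 mm across, 59 mm high; not part of either kit, to be left where it stands. Origin: centre of its underside.

How it is judged:
By the outcome, as a careful person would: the job done as asked, in the order asked, and still so for the second after the job is handed in, with the robot touching nothing.
It also fails if it takes over 101 s, if anything falls off the work surface, if the arm or the gripper's body presses on something with over 40 N, if the wrist force passes 120 N, or if a joint passes its speed limit or range.

## Working session

There is one attempt and no reset: what is moved stays moved. The work goes in short steps, Python scripts to look and compute and a shell command to move; the robot and the scene stay as the last step left them, time stands still between calls to the robot, and variables do not carry over. Pictures are saved under pics/ and viewed, at most 14 in all, crops included, and the job is handed in when it is done.

```bash
mkdir -p pics; ls; cat > h.py <<'E'
import numpy as np, cv2
from workcell import read_state, optics, env, models
def cloud(s):
    z=s["z_map"].astype(float);K=s["mtx"];h,w=z.shape
    u,v=np.meshgrid(np.arange(w),np.arange(h))
    x=(u-K[0,2])/K[0,0]*z;y=(v-K[1,2])/K[1,1]*z
    P=np.stack([x,-y,-z,np.ones_like(z)],-1)@np.array(s["extrinsics"]).T
    return P[...,:3]
E
python3 - <<'E'
from h import *
print(read_state(), env.grip_depth)
for c in("top","side"):
    s=optics.snapshot(c); cv2.imwrite(f"pics/{c}0.png",s["img"]); P=cloud(s)
    np.savez(f"{c}0.npz",P=P,img=s["img"],z=s["z_map"],K=s["mtx"],T=s["extrinsics"])
    print(c,s["mtx"].tolist(),np.round(s["extrinsics"],3).tolist(),[k for k in s])
    for n in "setting_board chain_board wax_block stone_box loupe pliers parts_tin slide_box flux_jar".split():
        for f in(models.look_for,models.landmark_of):
            for d in f(n,c)[:2]:
                p=d["pixel"];i,j=int(round(p[1])),int(round(p[0]))
                print(n,f.__name__[:4],np.round(p,1),round(d["conf"],2),np.round(P[min(i,399),min(j,639)],3))
E
```

```text
pics
{'time': 0.0, 'joint_pos': array([-1.48778754e+00,  2.59359638e-01,  1.53608754e+00,  2.48983187e-05,
        1.34796988e+00, -2.02815846e-01]), 'joint_vel': array([ 0.00015876,  0.00158623, -0.00028923, -0.00091724, -0.00064578,
       -0.00231433]), 'joint_efforts': array([ 4.06754116e-04, -4.37307572e+01, -2.84003735e+01,  7.17426161e-02,
        4.13781800e-02, -1.38303926e-04]), 'tool_pos': array([ 0.15504902, -0.52713065,  0.21780695]), 'orientation': array([-3.10776549e+00, -4.47177788e-01, -2.09512072e-04]), 'wrist_force': array([ 0.95269175,  0.9875599 , -0.20354113]), 'moment': array([-0.04569032, -0.00058546, -0.01310093]), 'grasp_force': 0.0, 'gripper_width': 1.0027011098418233} 0.0188
top [[493.782777848709, 0.0, 316.58070147051916], [0.0, 493.782777848709, 187.9121976758941], [0.0, 0.0, 1.0]] [[-0.0, 0.996, -0.089, 0.476], [-1.0, -0.002, -0.015, 0.026], [-0.015, 0.089, 0.996, 1.347], [0.0, 0.0, 0.0, 1.0]] ['img', 'z_map', 'mtx', 'extrinsics']
setting_board call [420.8 238.5] 0.72 [ 0.46  -0.235  0.008]
setting_board call [420.3 183.8] 0.31 [ 0.606 -0.235  0.006]
se
[... 1938 characters left out ...]
ox call [320.6 226.4] 0.6 [ 0.591 -0.058  0.011]
stone_box call [337.  294.4] 0.22 [ 0.614 -0.225  0.002]
loupe call [362.  219.5] 0.43 [ 0.676 -0.044  0.012]
loupe call [360.6 222.7] 0.55 [ 0.673 -0.049  0.008]
pliers call [333.8 297.1] 0.89 [ 0.609 -0.236  0.008]
pliers call [314.8 187.8] 0.72 [0.581 0.062 0.02 ]
pliers call [339.8 294.1] 0.69 [ 0.62  -0.224  0.001]
parts_tin call [316.  189.8] 0.77 [0.583 0.055 0.019]
slide_box call [270.6 222.5] 0.64 [ 0.49  -0.053  0.022]
slide_box call [271.5 226.8] 0.87 [ 0.494 -0.069  0.022]
flux_jar call [364.  178.3] 0.77 [0.69  0.06  0.045]
flux_jar call [334.8 288.2] 0.53 [ 0.612 -0.212  0.002]
flux_jar call [364.6 184.7] 0.65 [0.692 0.053 0.03 ]
```

View pics/top0.png

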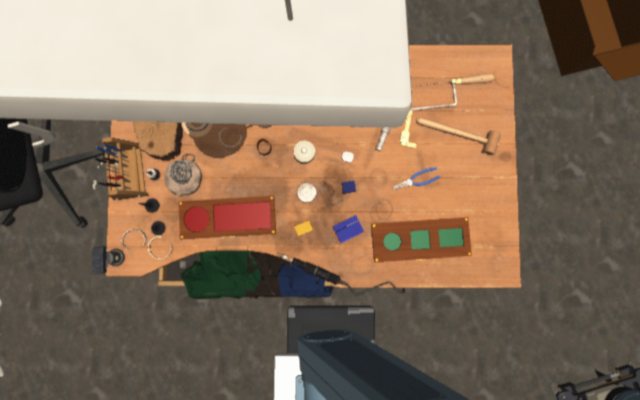

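View pics/side0.png

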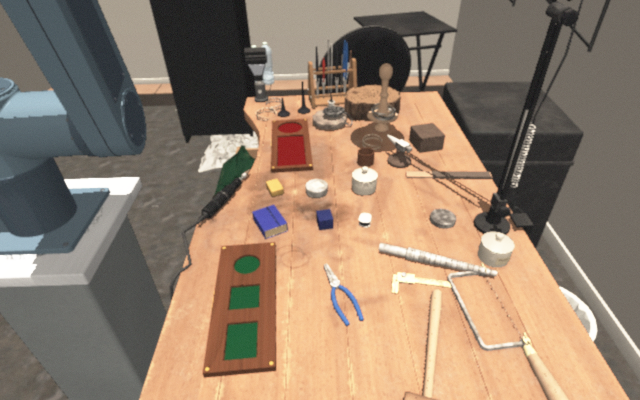

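The top view shows the setting board at (421,240), with its round recess at (391,241) and oblong at (450,237). The chain board is at (227,217), round recess at (196,218). The wax is at (303,229), slide box at (348,229), stone box at (348,187), tin at (307,192), loupe at (347,157) and pliers at (417,179), jaws to the left. A white panel overhangs the far side. The side view agrees with this.

```bash
python3 - <<'E'
from h import *
def blob(c,ctr,R,col,zr):
    d=np.load(f"{c}0.npz");P=d["P"];hsv=cv2.cvtColor(d["img"],cv2.COLOR_BGR2HSV).astype(int)
    m=(np.hypot(P[...,0]-ctr[0],P[...,1]-ctr[1])<R)&(P[...,2]>zr[0])&(P[...,2]<zr[1])&(d["z"]>0)
    if col: 
        (a,b,s,v,v2)=col; m&=(hsv[...,0]>=a)&(hsv[...,0]<=b)&(hsv[...,1]>=s)&(hsv[...,2]>=v)&(hsv[...,2]<=v2)
    n,l,st,_=cv2.connectedComponentsWithStats(m.astype(np.uint8))
    return P[m],m
def rep(n,*a):
    for c in("top","side"):
        p,m=blob(c,*a)
        if len(p)<6: print(n,c,len(p));continue
        r=cv2.minAreaRect(p[:,:2].astype(np.float32)*1000)
        print(n,c,len(p),"ctr",np.round(r[0],1),"size",np.round(r[1],1),"ang",round(r[2],1),"zmed",np.round(np.median(p[:,2])*1000,1), "mean",np.round(p[:,:2].mean(0)*1000,1))
any_=(-1,.2)
G=(40,90,90,20,255);R_=(0,8,150,30,255);B=(105,130,120,20,255);Y=(20,35,120,100,255)
for n,c in(("greenRound",(.45,-.165)),("greenSq",(.455,-.24)),("greenObl",(.46,-.317))): rep(n,c,.045,G,any_)
rep("redAll",(.52,.28),.14,R_,any_)
rep("redRound",(.52,.37),.042,(0,8,170,30,255),any_)
rep("wax",(.485,.075),.05,Y,any_)
rep("waxTop",(.485,.075),.05,Y,(.015,.03))
rep("stone",(.595,-.043),.04,B,any_)
rep("stoneTop",(.595,-.043),.04,None,(.02,.05))
rep("slideTop",(.487,-.05),.06,None,(.017,.05))
rep("tin",(.583,.062),.045,None,(.014,.05))
rep("loupe",(.68,-.035),.035,None,(.009,.05))
rep("pliersH",(.617,-.25),.09,B,any_)
rep("jar",(.69,.07),.05,None,(.025,.1))
d=np.load("top0.npz");print("panel z",[np.round(d["P"][i,j],3) for i,j in((60,200),(90,350),(110,400),(115,300),(119,150))])
for n,c in(("top",(160,370,200,450)),("side",(255,300,330,380))):
    im=d["img"] if n=="top" else np.load("side0.npz")["img"]
# crops
t=d["img"][140:265,280:480]; cv2.imwrite("pics/top0c.png",cv2.resize(t,None,fx=4,fy=4,interpolation=cv2.INTER_CUBIC))
E
```

```text
greenRound top 181 ctr [ 446.  -170.2] size [68.1 38.9] ang 65.5 zmed 8.1 mean [ 452.1 -157.1]
greenRound side 358 ctr [ 454.7 -170.3] size [44.3 77.6] ang 9.1 zmed 8.0 mean [ 451.9 -157.8]
greenSq top 268 ctr [ 457.5 -231.7] size [44.9 43.1] ang 89.7 zmed 7.8 mean [ 456.7 -232.2]
greenSq side 627 ctr [ 457.3 -244.5] size [48.  80.1] ang 5.4 zmed 7.8 mean [ 456.5 -231.4]
greenObl top 347 ctr [ 462.1 -315.8] size [43.8 60.5] ang 5.9 zmed 7.9 mean [ 462.2 -315.3]
greenObl side 1045 ctr [ 461.9 -313.3] size [47.4 64.6] ang 5.3 zmed 7.7 mean [ 461.9 -313.5]
redAll top 2152 ctr [516.8 289.5] size [ 75.8 238.5] ang 3.3 zmed 8.1 mean [517.5 281.3]
redAll side 1050 ctr [517.3 287.6] size [ 73.4 247.9] ang 3.4 zmed 8.9 mean [517.6 273.6]
redRound top 539 ctr [512.9 372. ] size [72. 69.] ang 63.0 zmed 8.2 mean [513.  372.8]
redRound side 179 ctr [512.7 373.1] size [66.5 64.9] ang 22.3 zmed 9.1 mean [511.6 375.1]
wax top 132 ctr [488.  82.] size [25.3 38.9] ang 19.4 zmed 19.4 mean [487.5  81.5]
wax side 122 ctr [487.6  80.4] size [26.8 41.8] ang 20.3 zmed 19.3 mean [487.9  78.9]
waxTop top 123 
[... 776 characters left out ...]
82.3  70.4]
loupe top 85 ctr [682.7 -37.4] size [29. 23.] ang 74.9 zmed 14.4 mean [683.  -37.7]
loupe side 108 ctr [681.1 -36.7] size [31.8 24.1] ang 66.3 zmed 14.3 mean [680.6 -38.6]
pliersH top 30 ctr [ 625.  -245.4] size [33.2 58.8] ang 22.7 zmed 7.3 mean [ 622.9 -246.1]
pliersH side 197 ctr [ 625.6 -248.5] size [36.1 74.7] ang 20.2 zmed 8.3 mean [ 626.3 -251.8]
jar top 363 ctr [694.5  79.5] size [53.8 56.1] ang 89.1 zmed 44.1 mean [692.6  79.4]
jar side 428 ctr [690.6  78.1] size [54.3 55.9] ang 69.4 zmed 43.2 mean [689.8  69.2]
panel z [array([0.544, 0.075, 1.158]), array([0.532, 0.016, 1.156]), array([ 0.525, -0.005,  1.153]), array([0.523, 0.036, 1.15 ]), array([0.523, 0.098, 1.147])]
```

View pics/top0c.png

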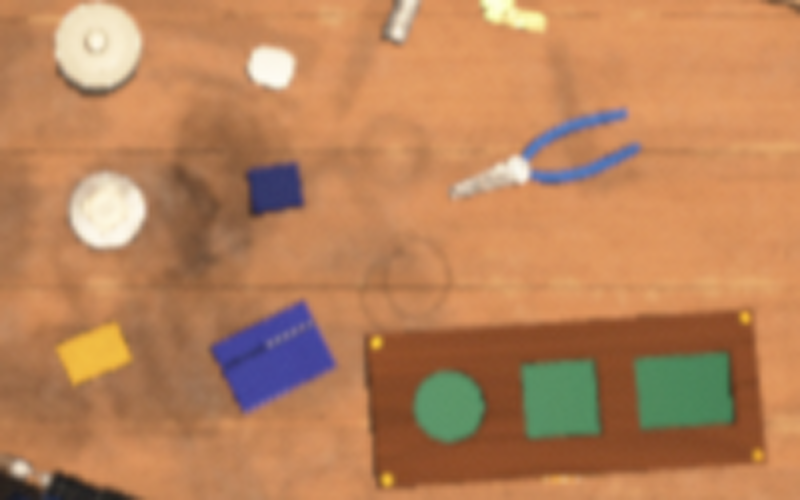

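The crop matches the earlier positions. The setting board's round, square and oblong recesses are at crop (448,405), (561,398) and (684,390). The pliers' jaw tip is at (455,192), pivot near (520,168).

```bash
cat >> h.py <<'E'
from scipy.spatial.transform import Rotation as Ro
import math
def plan(x,y,z,ang):
    s=read_state();R=Ro.from_rotvec(s["orientation"]).as_matrix();p=np.array(s["tool_pos"])
    h=math.degrees(math.atan2(R[1,1],R[0,1]))
    q1=math.degrees(math.atan2(y,x));  # want q6=q1-ang small
    a=min((ang+180*k for k in(-2,-1,0,1,2)),key=lambda a:abs(q1-a))
    # unwrap h with q6
    h=math.degrees(s["joint_pos"][0]-s["joint_pos"][5])
    print("pos",np.round(p*1000,1),"h",round(h,1),"->",round(a,1),"t",round(s["time"],2),"tilt",np.round(R[2,:2],4),"w",round(s["gripper_width"]*93,1),"gf",round(s["grasp_force"],1),"F",np.round(s["wrist_force"],1))
    for i in range(6):
        r=math.radians(h);ty=np.array([math.cos(r),math.sin(r)]);tx=np.array([-ty[1],ty[0]])
        d=np.array([x,y,z])-p;v=np.array([d[:2]@tx,d[:2]@ty,-d[2]])/.2;sp=(h-a)/30
        f=max(1,np.abs(v).max());spc=np.clip(sp,-1,1);vc=v/f
        n=math.ceil(max(np.linalg.norm(vc)*200/41.7,abs(spc)*30/7.16)+.3)
        print("call",np.round(vc,3),round(spc,3),"rows",n)
        p=p+(tx*vc[0]+ty*vc[1])@np.eye(2,3)*.2+np.array([0,0,-vc[2]*.2]);h-=spc*30
        if f==1 and abs(sp)<=1: break
E
python3 -c "
from h import *
plan(.488,.081,.1,20)"
```

```text
pos [ 155.1 -527.7  218.7] h -73.6 -> 20 t 1.9 tilt [0. 0.] w 93.3 gf 0.0 F [-0.3 -0.6 -0.2]
call [ 1.    -0.998  0.242] -1.0 rows 8
call [ 1.    -0.267  0.177] -1.0 rows 6
call [0.986 0.265 0.175] -1.0 rows 6
call [-0. -0. -0.] -0.121 rows 1
```

```bash
python3 -m jog '[[[0.3,1,-1,0.24,-1],[0.3,1,-1,0.24,-1],[0.3,1,-1,0.24,-1],[0.3,1,-1,0.24,-1],[0.3,1,-1,0.24,-1],[0.3,1,-1,0.24,-1],[0.3,1,-1,0.24,-1],[0.3,1,-1,0.24,-1]]]' 25
python3 -m jog '[[[0.3,1,-0.27,0.18,-1],[0.3,1,-0.27,0.18,-1],[0.3,1,-0.27,0.18,-1],[0.3,1,-0.27,0.18,-1],[0.3,1,-0.27,0.18,-1],[0.3,1,-0.27,0.18,-1]]]'
python3 -c "
from h import *
plan(.488,.081,.1,20)"
```

```text
time: 2.57
tool_pos: [0.2918, -0.2728, 0.1695]
orientation: [-2.881, -1.242, -0.003]
wrist_force: [-1.1, 0.6, -0.3]
gripper_width: 0.702
grasp_force: 0.0
time: 3.07
tool_pos: [0.3908, -0.0915, 0.1338]
orientation: [-2.459, -1.951, -0.003]
wrist_force: [-0.1, 0.3, -0.7]
gripper_width: 0.698
grasp_force: 0.0
pos [390.8 -91.5 133.8] h -13.1 -> 20 t 3.07 tilt [ 0.0029 -0.0009] w 64.9 gf 0.0 F [-0.1  0.3 -0.7]
call [0.95  0.278 0.169] -1.0 rows 6
call [-0. -0. -0.] -0.103 rows 1
```

```bash
python3 -m jog '[[[0.3,0.95,0.28,0.17,-1],[0.3,0.95,0.28,0.17,-1],[0.3,0.95,0.28,0.17,-1],[0.3,0.95,0.28,0.17,-1],[0.3,0.95,0.28,0.17,-1],[0.3,0.95,0.28,0.17,-1],[0.3,0.95,0.28,0.17,-1]]]'
python3 -c "
from h import *
s=optics.snapshot('wrist');cv2.imwrite('pics/w1.png',s['img']);print(s['mtx'],s['extrinsics'])
plan(.488,.081,.0085,20)"
```

```text
time: 3.65
tool_pos: [0.489, 0.0747, 0.1002]
orientation: [-1.879, -2.517, 0.001]
wrist_force: [-0.4, -1.3, -0.5]
gripper_width: 0.699
grasp_force: 0.0
[[309.70691629   0.         320.04150415]
 [  0.         309.70691629 202.90026148]
 [  0.           0.           1.        ]] [[ 9.58837192e-01 -2.74415367e-01 -7.29893470e-02  4.68190509e-01]
 [ 2.83955570e-01  9.25994838e-01  2.48802720e-01  1.42919652e-01]
 [-6.87531173e-04 -2.59287033e-01  9.65800063e-01  2.66057531e-01]
 [ 0.00000000e+00  0.00000000e+00  0.00000000e+00  1.00000000e+00]]
pos [488.5  73.7 100.4] h 16.4 -> 20 t 3.7 tilt [-0.0002 -0.0011] w 65.2 gf 0.0 F [-0.4  0.9  0. ]
call [0.036 0.008 0.46 ] -0.12 rows 3
```

View pics/w1.png

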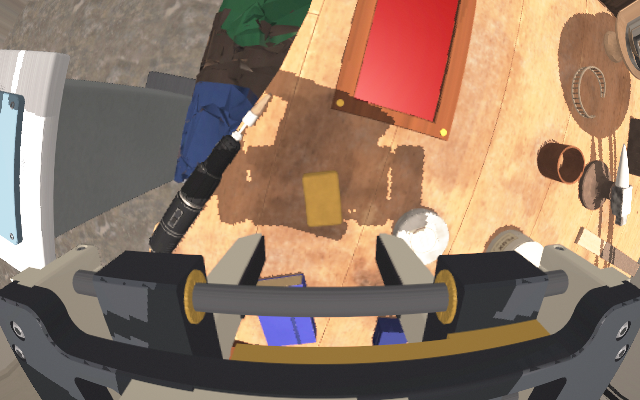

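The wrist view shows the wax at (322,199), which projects to about (0.487, 0.079), agreeing with the estimate. It lies centred between the fingers.

```bash
python3 -m jog '[[[0.3,0.035,0.005,0.3,-0.12],[0.3,0.035,0.005,0.3,-0.12],[0.3,0.035,0.005,0.46,-0.12],[0.3,0.035,0.005,0.46,-0.12],[1,0.035,0.005,0.46,-0.12],[1,0.035,0.005,0.46,-0.12],[1,0.035,0.005,0.46,-0.12],[1,0.035,0.005,0.46,-0.12],[1,0.035,0.005,0.46,-0.12],[1,0.035,0.005,0.46,-0.12]]]' 20
python3 -c "
from h import *
plan(.462,-.3145,.1,5)"
```

```text
time: 4.53
tool_pos: [0.4884, 0.081, 0.0097]
orientation: [1.801, 2.572, 0.002]
wrist_force: [0.2, -0.3, 7.9]
gripper_width: 0.326
grasp_force: 19.9
pos [488.4  81.    9.7] h 20.0 -> 5 t 4.53 tilt [-0.0009  0.0019] w 30.3 gf 19.9 F [ 0.2 -0.3  7.9]
call [-1.    -0.441 -0.249] 0.499 rows 6
call [-0.878 -0.136 -0.202] 0.0 rows 5
```

```bash
python3 -m jog '[[[1,0,0,-0.2,0],[1,0,0,-0.4,0],[1,-1,-0.44,-0.4,0.5],[1,-1,-0.44,-0.4,0.5],[1,-1,-0.44,-0.4,0.5],[1,-1,-0.44,-0.4,0.5],[1,-1,-0.44,-0.4,0.5],[1,-1,-0.44,-0.4,0.5]]]'
python3 -c "
from h import *
plan(.462,-.3145,.06,5)"
```

```text
time: 5.2
tool_pos: [0.4736, -0.1425, 0.0894]
orientation: [2.124, 2.31, -0.002]
wrist_force: [0.5, 0.2, 0.5]
gripper_width: 0.324
grasp_force: 19.8
pos [ 473.6 -142.5   89.4] h 4.7 -> 5 t 5.2 tilt [-0.0034  0.0017] w 30.2 gf 19.8 F [0.5 0.2 0.5]
call [-0.852 -0.129  0.147] -0.009 rows 5
```

```bash
python3 -m jog '[[[1,-0.85,-0.13,0.15,0],[1,-0.85,-0.13,0.15,0],[1,-0.85,-0.13,0.15,0],[1,-0.85,-0.13,0.15,0],[1,-0.85,-0.13,0.15,0],[1,-0.85,-0.13,0.15,0],[1,-0.85,-0.13,0.15,0],[1,-0.85,-0.13,0.15,0]]]'
python3 -c "
from h import *
plan(.462,-.3145,.0175,5)"
```

```text
time: 5.87
tool_pos: [0.4621, -0.3067, 0.0587]
orientation: [-2.121, -2.316, -0.001]
wrist_force: [0.3, 0.2, -0.6]
gripper_width: 0.33
grasp_force: 19.8
pos [ 462.1 -306.7   58.7] h 5.0 -> 5 t 5.87 tilt [ 0.0012 -0.0004] w 30.7 gf 19.8 F [ 0.3  0.2 -0.6]
call [-0.039 -0.004  0.206] 0.002 rows 2
```

```bash
python3 -m jog '[[[1,-0.04,0,0.1,0],[1,-0.04,0,0.205,0],[1,-0.04,0,0.205,0],[1,-0.04,0,0.205,0],[0.4,-0.04,0,0.205,0],[0.4,-0.04,0,0.205,0],[0.4,-0.04,0,0.205,0],[0.4,-0.04,0,0.205,0],[0.4,-0.04,0,0.1,0],[0.4,-0.04,0,-0.2,0]]]'
python3 -c "
from h import *
plan(.5985,-.0395,.1,8.5)"
```

```text
time: 6.7
tool_pos: [0.4599, -0.3138, 0.0768]
orientation: [-2.116, -2.308, -0.001]
wrist_force: [-0.5, -0.2, -0.3]
gripper_width: 0.598
grasp_force: 0.0
pos [ 459.9 -313.8   76.8] h 5.0 -> 8.5 t 6.7 tilt [ 0.0079 -0.0064] w 55.6 gf 0.0 F [-0.5 -0.2 -0.3]
call [ 1.     0.619 -0.089] -0.118 rows 6
call [ 0.294  0.208 -0.027] 0.0 rows 3
```

```bash
python3 -m jog '[[[0.3,1,0.62,-0.1,-0.12],[0.3,1,0.62,-0.1,-0.12],[0.3,1,0.62,-0.1,-0.12],[0.3,1,0.62,-0.1,-0.12],[0.3,1,0.62,-0.1,-0.12],[0.3,1,0.62,-0.1,-0.12],[0.3,1,0.62,-0.1,-0.12]]]'
python3 -c "
from h import *
plan(.5985,-.0395,.06,8.5)"
```

```text
time: 7.28
tool_pos: [0.5711, -0.1017, 0.1014]
orientation: [2.043, 2.385, 0.004]
wrist_force: [-0.2, 0.9, -0.3]
gripper_width: 0.701
grasp_force: 0.0
pos [ 571.1 -101.7  101.4] h 8.9 -> 8.5 t 7.28 tilt [0.0008 0.0027] w 65.2 gf 0.0 F [-0.2  0.9 -0.3]
call [0.286 0.183 0.207] 0.013 rows 3
```

```bash
cat >> h.py <<'E'
def wcloud(s):
    z=s["z_map"].astype(float);K=s["mtx"];h,w=z.shape
    u,v=np.meshgrid(np.arange(w),np.arange(h));a=(u-K[0,2])/K[0,0];b=(v-K[1,2])/K[1,1]
    th=np.hypot(a,b)+1e-9;t=np.tan(np.minimum(th,1.5))/th
    return (np.stack([a*t*z,-b*t*z,-z,np.ones_like(z)],-1)@np.array(s["extrinsics"]).T)[...,:3]
def rect(p,n=""):
    r=cv2.minAreaRect(p[:,:2].astype(np.float32)*1000)
    print(n,len(p),"ctr",np.round(r[0],1),"size",np.round(r[1],1),"ang",round(r[2],1),"z",np.round(np.percentile(p[:,2],[5,50,95])*1000,1),"mean",np.round(p[:,:2].mean(0)*1000,1))
def wblob(c,R,zr,name):
    s=optics.snapshot("wrist");P=wcloud(s);m=(np.hypot(P[...,0]-c[0],P[...,1]-c[1])<R)&(P[...,2]>zr[0])&(P[...,2]<zr[1])&(s["z_map"]>0)
    if m.sum()>5: rect(P[m],name)
    return s,P,m
E
python3 -m jog '[[[0.3,0.29,0.18,0.05,0],[0.3,0.29,0.18,0.1,0],[0.3,0.29,0.18,0.1,0],[0.3,0.29,0.18,0.1,0],[0.3,0.29,0.18,0.1,0]]]'
python3 -c "
from h import *
wblob((.5985,-.0395),.04,(.021,.032),'stone')
plan(.5985,-.0395,.0095,8.5)"
```

```text
time: 7.7
tool_pos: [0.5956, -0.0448, 0.0804]
orientation: [2.049, 2.381, -0.001]
wrist_force: [0.3, 0.0, 0.7]
gripper_width: 0.703
grasp_force: 0.0
stone 1795 ctr [599.  -40.8] size [29.9 34.9] ang 9.7 z [24.6 25.8 26.9] mean [599.  -40.2]
pos [595.7 -45.2  80.7] h 8.5 -> 8.5 t 7.75 tilt [-0.0007  0.0001] w 64.9 gf 0.0 F [ 0.6 -0.8  0.1]
call [0.026 0.018 0.356] 0.0 rows 3
```

```bash
python3 -m jog '[[[0.3,0.025,0.02,0.2,-0.03],[0.3,0.025,0.02,0.356,-0.03],[0.3,0.025,0.02,0.356,-0.03],[0.3,0.025,0.02,0.356,-0.03],[1,0.025,0.02,0.356,-0.03],[1,0.025,0.02,0.356,-0.03],[1,0.025,0.02,0.356,-0.03],[1,0.025,0.02,0.356,-0.03],[1,0.025,0.02,0.356,-0.03],[1,0.025,0.02,0.2,-0.03]]]' 15
python3 -m jog '[[[1,0,0,-0.3,0],[1,0,0,-0.3,0],[1,0,0,-0.3,0]]]'
python3 -c "
from h import *
plan(.457,-.232,.1,5)"
```

```text
time: 8.58
tool_pos: [0.5951, -0.0374, 0.0359]
orientation: [-2.025, -2.39, 0.007]
wrist_force: [-1.7, 0.8, 0.4]
gripper_width: 0.319
grasp_force: 0.0
time: 8.83
tool_pos: [0.6028, -0.039, 0.1063]
orientation: [2.024, 2.391, 0.007]
wrist_force: [0.5, 0.4, 0.3]
gripper_width: 0.103
grasp_force: 0.0
pos [602.8 -39.  106.3] h 9.5 -> 5 t 8.83 tilt [-0.0041  0.0095] w 9.6 gf 0.0 F [0.5 0.4 0.3]
call [-0.832 -0.878  0.031] 0.15 rows 7
```

The fingers lifted off before they had closed fully. I'll re-open, look again and retry with more closing time.

```bash
python3 -m jog '[[[0.3,0,0,0.1,0],[0.3,0,0,0.1,0],[0.3,0,0,0.1,0],[0.3,0,0,0.1,0],[0.3,0,0,0.1,0],[0.3,0,0,0.1,0]]]'
python3 -c "
from h import *
wblob((.5985,-.0395),.04,(.021,.035),'stone')
plan(.599,-.0405,.0095,9)"
```

```text
time: 9.33
tool_pos: [0.5993, -0.0383, 0.0805]
orientation: [2.03, 2.397, 0.0]
wrist_force: [-0.7, 0.3, -0.4]
gripper_width: 0.484
grasp_force: 0.0
stone 1736 ctr [594.6 -40.7] size [30.  34.6] ang 10.9 z [24.5 25.8 26.9] mean [594.8 -40. ]
pos [599.3 -38.3  80.5] h 9.5 -> 9 t 9.38 tilt [-0.0001  0.0003] w 49.2 gf 0.0 F [-0.3 -0.3 -0.9]
call [-0.01  -0.004  0.355] 0.016 rows 3
```

```bash
python3 -m jog '[[[0.4,-0.006,-0.025,0.1,-0.03],[0.4,-0.006,-0.025,0.2,-0.03],[0.4,-0.006,-0.025,0.355,-0.03],[0.4,-0.006,-0.025,0.355,-0.03],[0.4,-0.006,-0.025,0.355,-0.03],[1,-0.006,-0.025,0.355,-0.03],[1,-0.006,-0.025,0.355,-0.03],[1,-0.006,-0.025,0.355,-0.03],[1,-0.006,-0.025,0.355,-0.03],[1,-0.006,-0.025,0.355,-0.03]]]' 15
python3 -m jog '[[[1,0,0,0,0],[1,0,0,0,0]]]'
python3 -c "
from h import *
plan(.457,-.232,.1,5)"
```

```text
time: 10.22
tool_pos: [0.5952, -0.0404, 0.0105]
orientation: [2.01, 2.412, 0.001]
wrist_force: [-0.6, 1.2, 4.2]
gripper_width: 0.324
grasp_force: 14.9
time: 10.38
tool_pos: [0.5952, -0.0405, 0.0106]
orientation: [2.01, 2.412, 0.001]
wrist_force: [-1.3, 0.8, 6.0]
gripper_width: 0.322
grasp_force: 14.9
pos [595.2 -40.5  10.6] h 10.4 -> 5 t 10.38 tilt [-0.0008  0.0019] w 29.9 gf 14.9 F [-1.3  0.8  6. ]
call [-0.818 -0.852 -0.447] 0.179 rows 7
```

```bash
python3 -m jog '[[[1,0,0,-0.2,0],[1,0,0,-0.35,0],[1,-0.82,-0.85,-0.35,0.18],[1,-0.82,-0.85,-0.35,0.18],[1,-0.82,-0.85,-0.35,0.18],[1,-0.82,-0.85,-0.35,0.18],[1,-0.82,-0.85,-0.35,0.18],[1,-0.82,-0.85,-0.35,0.18],[1,-0.82,-0.85,-0.35,0.18],[1,-0.82,-0.85,-0.35,0.18]]]'
python3 -c "
from h import *
plan(.457,-.232,.0185,5)"
```

```text
time: 11.22
tool_pos: [0.456, -0.2334, 0.0795]
orientation: [2.127, 2.312, 0.0]
wrist_force: [0.6, 0.0, -0.6]
gripper_width: 0.319
grasp_force: 14.9
pos [ 456.  -233.4   79.5] h 4.8 -> 5 t 11.22 tilt [0.0001 0.0002] w 29.7 gf 14.9 F [ 0.6  0.  -0.6]
call [0.006 0.005 0.305] -0.008 rows 2
```

```bash
python3 -m jog '[[[1,0.005,0.005,0.15,0],[1,0.005,0.005,0.25,0],[1,0.005,0.005,0.305,0],[1,0.005,0.005,0.305,0],[1,0.005,0.005,0.305,0],[0.4,0.005,0.005,0.305,0],[0.4,0.005,0.005,0.305,0],[0.4,0.005,0.005,0.305,0],[0.4,0.005,0.005,0.305,0],[0.4,0.005,0.005,0.1,0]]]'
python3 -m jog '[[[0.4,0,0,-0.35,0],[0.4,0,0,-0.35,0],[0.4,0,0,-0.35,0],[0.4,0,0,-0.35,0]]]'
python3 -c "
from h import *
s,P,m=wblob((.457,-.232),.04,(.016,.05),'stone')
rect(P[(np.hypot(P[...,0]-.462,P[...,1]+.3145)<.045)&(P[...,2]>.016)&(P[...,2]<.05)],'wax')
cv2.imwrite('pics/w2.png',s['img'])
plan(.682,-.0372,.08,-20)"
```

```text
time: 12.05
tool_pos: [0.4535, -0.2279, 0.0536]
orientation: [-2.114, -2.305, 0.001]
wrist_force: [-0.0, -0.5, -0.3]
gripper_width: 0.587
grasp_force: 0.0
time: 12.38
tool_pos: [0.4587, -0.2321, 0.1315]
orientation: [2.12, 2.312, 0.0]
wrist_force: [0.2, -0.0, -1.2]
gripper_width: 0.6
grasp_force: 0.0
stone 1357 ctr [ 457.  -230.6] size [29.8 34.5] ang 4.8 z [23.7 32.8 33.9] mean [ 456.9 -228.9]
wax 894 ctr [ 461.4 -306.8] size [31.1 31.5] ang 3.4 z [18.7 24.9 26.2] mean [ 461.9 -304.8]
pos [ 457.7 -231.2  129.7] h 5.0 -> -20 t 12.43 tilt [-0.001  0.001] w 55.7 gf 0.0 F [ 0.6 -0.1 -0.9]
call [0.723 1.    0.207] 0.832 rows 7
call [0.217 0.121 0.042] 0.0 rows 2
```

View pics/w2.png

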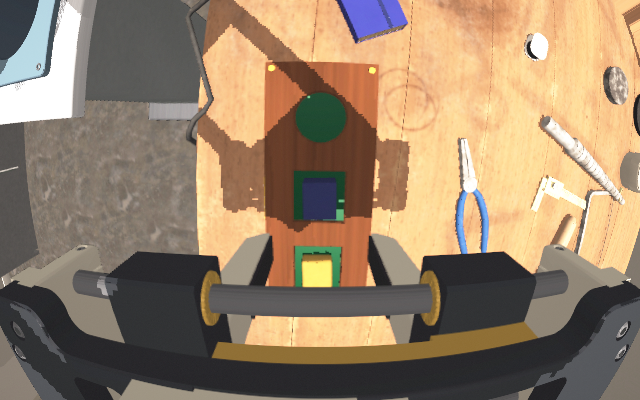

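Stone box sits in the square recess (322,198) and wax in the oblong one (317,270). Their tops are at 33 and 26 mm, so both are fully down. The round recess at (321,117) is empty, and the loupe is at (537,46).

```bash
python3 -m jog '[[[0.4,0.72,1,0.2,0.83],[0.4,0.72,1,0.2,0.83],[0.4,0.72,1,0.2,0.83],[0.4,0.72,1,0.2,0.83],[0.4,0.72,1,0.2,0.83],[0.4,0.72,1,0.2,0.83],[0.4,0.72,1,0.2,0.83],[0.4,0.72,1,0.2,0.83]]]'
python3 -m jog '[[[0.4,0.24,0.13,0,0],[0.4,0.24,0.13,0,0],[0.4,0.24,0.13,0,0],[0.4,0.24,0.13,0,0]]]'
python3 -c "
from h import *
s,P,m=wblob((.682,-.037),.03,(.006,.02),'loupe')
wblob((.682,-.037),.03,(.0115,.02),'loupetop')
plan(.682,-.0372,.008,-20)"
```

```text
time: 13.1
tool_pos: [0.6443, -0.0673, 0.0858]
orientation: [-2.566, -1.806, 0.004]
wrist_force: [-0.7, 0.1, -0.9]
gripper_width: 0.598
grasp_force: 0.0
time: 13.43
tool_pos: [0.6837, -0.0348, 0.088]
orientation: [-2.571, -1.803, 0.004]
wrist_force: [-0.2, -0.7, -0.2]
gripper_width: 0.603
grasp_force: 0.0
loupe 937 ctr [683.3 -39.2] size [30.8 24.7] ang 69.9 z [12.1 13.2 14.3] mean [682.8 -39. ]
loupetop 940 ctr [683.1 -39.3] size [30.2 24.8] ang 70.5 z [12.2 13.3 14.3] mean [682.8 -39. ]
pos [683.5 -35.5  88.7] h -20.0 -> -20 t 13.53 tilt [-0.001 -0.002] w 56.0 gf 0.0 F [-0.5 -0.6 -0.2]
call [-0.01  -0.004  0.403] -0.0 rows 3
```

```bash
python3 -m jog '[[[0.45,-0.017,0.004,0.15,0],[0.45,-0.017,0.004,0.3,0],[0.45,-0.017,0.004,0.405,0],[0.45,-0.017,0.004,0.405,0],[0.45,-0.017,0.004,0.405,0],[1,-0.017,0.004,0.405,0],[1,-0.017,0.004,0.405,0],[1,-0.017,0.004,0.405,0],[1,-0.017,0.004,0.405,0],[1,-0.017,0.004,0.405,0]]]' 20
python3 -m jog '[[[1,0,0,0,0],[1,0,0,0,0],[1,0,0,0,0]]]'
python3 -c "
from h import *
plan(.4505,-.1573,.08,-5)"
```

```text
time: 14.37
tool_pos: [0.6853, -0.0376, 0.0095]
orientation: [2.571, 1.803, 0.002]
wrist_force: [-2.4, -0.1, 5.8]
gripper_width: 0.245
grasp_force: 20.1
time: 14.62
tool_pos: [0.6852, -0.0375, 0.0095]
orientation: [2.571, 1.803, 0.001]
wrist_force: [-1.7, 0.5, 6.4]
gripper_width: 0.245
grasp_force: 20.0
pos [685.2 -37.5   9.5] h -19.9 -> -5 t 14.62 tilt [0.0001 0.0013] w 22.8 gf 20.0 F [-1.7  0.5  6.4]
call [-0.963 -0.9   -0.352] -0.497 rows 7
```

```bash
python3 -m jog '[[[0.6,0,0,0,0],[0.6,0,0,0,0],[0.6,0,0,0.012,0],[0.6,0,0,0.012,0],[1,0,0,0.012,0],[1,0,0,0.012,0],[1,0,0,0.012,0],[1,0,0,0.012,0],[1,0,0,0.012,0]]]' 20
python3 -m jog '[[[1,0,0,-0.1,0],[1,0,0,-0.2,0],[1,0,0,-0.35,0],[1,0,0,-0.35,0]]]'
python3 -c "
from h import *
plan(.4505,-.1573,.08,5)"
```

```text
time: 15.37
tool_pos: [0.6848, -0.0375, 0.0058]
orientation: [-2.572, -1.804, 0.0]
wrist_force: [-0.0, -0.6, -1.3]
gripper_width: 0.243
grasp_force: 20.0
time: 15.7
tool_pos: [0.6884, -0.0382, 0.0822]
orientation: [2.566, 1.8, 0.01]
wrist_force: [1.9, 0.6, 1.1]
gripper_width: 0.24
grasp_force: 20.0
pos [688.4 -38.2  82.2] h -19.9 -> 5 t 15.7 tilt [0.0013 0.0097] w 22.4 gf 20.0 F [1.9 0.6 1.1]
call [-0.965 -0.915  0.011] -0.831 rows 7
```

```bash
python3 -m jog '[[[1,-0.965,-0.915,0,-0.83],[1,-0.965,-0.915,0,-0.83],[1,-0.965,-0.915,0,-0.83],[1,-0.965,-0.915,0,-0.83],[1,-0.965,-0.915,0,-0.83],[1,-0.965,-0.915,0,-0.83],[1,-0.965,-0.915,0,-0.83],[1,-0.965,-0.915,0,-0.83],[1,-0.965,-0.915,0,-0.83],[1,-0.965,-0.915,0,-0.83]]]'
python3 -c "
from h import *
plan(.4505,-.1573,.0145,5)"
```

```text
time: 16.53
tool_pos: [0.4482, -0.1568, 0.0762]
orientation: [2.122, 2.314, 0.001]
wrist_force: [0.1, -0.9, -0.9]
gripper_width: 0.242
grasp_force: 20.0
pos [ 448.2 -156.8   76.2] h 5.0 -> 5 t 16.53 tilt [-0.0007  0.0015] w 22.5 gf 20.0 F [ 0.1 -0.9 -0.9]
call [-0.003  0.011  0.309] -0.001 rows 2
```

```bash
python3 -m jog '[[[1,0,0.01,0.15,0],[1,0,0.01,0.25,0],[1,0,0.01,0.308,0],[1,0,0.01,0.308,0],[1,0,0.01,0.308,0],[1,0,0.01,0.308,0],[0.5,0,0.01,0.308,0],[0.5,0,0.01,0.308,0],[0.5,0,0.01,0.308,0],[0.5,0,0.01,0.308,0]]]'
python3 -m jog '[[[0.5,0,0,-0.15,0],[0.5,0,0,-0.45,0],[0.5,0,0,-0.45,0],[0.5,0,0,-0.45,0],[0.5,0,0,-0.45,0]]]'
python3 -c "
from h import *
s,P,m=wblob((.4505,-.1573),.03,(.014,.03),'loupe')
s=optics.snapshot('side');P=cloud(s);hsv=cv2.cvtColor(s['img'],cv2.COLOR_BGR2HSV)
plan(.61,-.22,.15,21)
cv2.imwrite('pics/s2.png',cv2.resize(s['img'][200:400,180:420],None,fx=3,fy=3))"
```

```text
time: 17.37
tool_pos: [0.4493, -0.1567, 0.0149]
orientation: [2.122, 2.315, 0.0]
wrist_force: [0.0, 0.1, -0.4]
gripper_width: 0.471
grasp_force: 0.0
time: 17.78
tool_pos: [0.4497, -0.157, 0.1056]
orientation: [2.121, 2.313, 0.001]
wrist_force: [0.0, -0.2, -1.0]
gripper_width: 0.499
grasp_force: 0.0
loupe 865 ctr [ 449.3 -157.7] size [23.9 29.3] ang 4.9 z [19.1 20.2 21.3] mean [ 449.7 -158. ]
pos [ 448.2 -156.   103.5] h 5.0 -> 21 t 17.88 tilt [ 0.0009 -0.0012] w 46.6 gf 0.0 F [-0.1  0.4 -0.2]
call [-0.389  0.778 -0.232] -0.535 rows 5
```

View pics/s2.png

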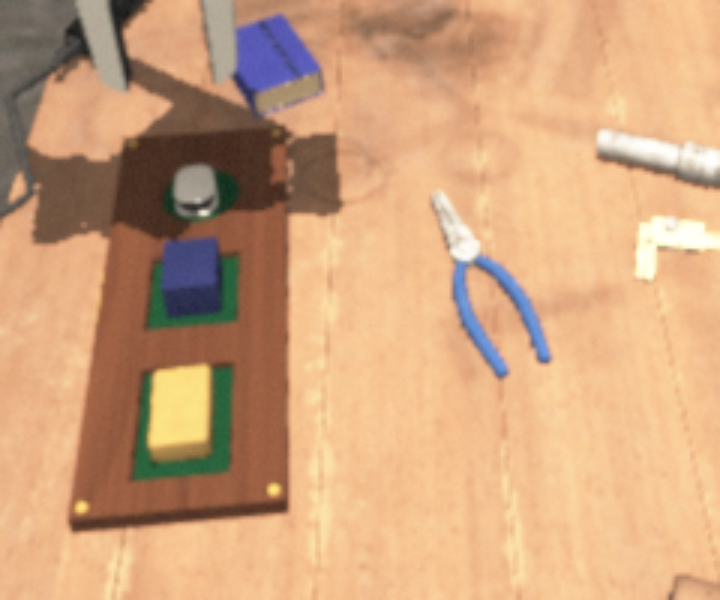

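All three things of the setting kit are seated: loupe at crop (195,190), stone box at (192,278), wax at (180,410). The pliers are at (490,280), jaws pointing up-left. Next, the pliers.

```bash
python3 -m jog '[[[0.5,-0.75,0.65,-0.23,-0.53],[0.5,-0.75,0.65,-0.23,-0.53],[0.5,-0.75,0.65,-0.23,-0.53],[0.5,-0.75,0.65,-0.23,-0.53],[0.5,-0.75,0.65,-0.23,-0.53],[0.5,-0.75,0.65,-0.23,-0.53],[0.5,-0.75,0.65,-0.23,-0.53]]]'
python3 -c "
from h import *
s,P,m=wblob((.615,-.225),.09,(.0045,.02),'pliers')
p=P[m][:,:2]*1000;np.save('pl.npy',P[m])
# cut down the axis
r=math.radians(21);
for it in range(1):
    ty=np.array([-math.sin(r),math.cos(r)]);tx=np.array([ty[1],-ty[0]]);a=p@ty;b=p@tx
    for lo in np.arange(a.min(),a.max(),7):
        k=(a>=lo)&(a<lo+7)
        if k.sum()>3:
            lo_,hi=np.percentile(b[k],[2,98]);c=lo+3.5;print(round(c-a.max(),1),'w',round(hi-lo_,1),'mid',np.round(ty*c+tx*(lo_+hi)/2,1),k.sum())
cv2.imwrite('pics/w3.png',s['img'])
plan(.61,-.22,.1,21)"
```

```text
time: 18.47
tool_pos: [0.5915, -0.2956, 0.1475]
orientation: [-1.782, -2.583, -0.0]
wrist_force: [-0.5, 0.4, -0.9]
gripper_width: 0.5
grasp_force: 0.0
pliers 1839 ctr [ 617.  -223.3] size [ 40.3 132.9] ang 22.0 z [5.3 7.7 9.4] mean [ 618.9 -227. ]
-129.4 w 31.4 mid [ 638.4 -282.4] 92
-122.4 w 33.3 mid [ 635.8 -275.9] 89
-115.4 w 35.9 mid [ 634.2 -269. ] 100
-108.4 w 37.9 mid [ 631.7 -262.4] 107
-101.4 w 38.9 mid [ 629.5 -255.8] 105
-94.4 w 40.0 mid [ 627.4 -249.1] 110
-87.4 w 39.0 mid [ 625.2 -242.4] 108
-80.4 w 38.2 mid [ 622.6 -235.9] 114
-73.4 w 34.4 mid [ 619.8 -229.5] 111
-66.4 w 31.3 mid [ 617.7 -222.8] 115
-59.4 w 23.0 mid [ 615.  -216.3] 114
-52.4 w 16.1 mid [ 612.9 -209.7] 118
-45.4 w 15.0 mid [ 610.5 -203.1] 111
-38.4 w 14.1 mid [ 608.4 -196.4] 100
-31.4 w 13.0 mid [ 606.3 -189.7] 95
-24.4 w 11.3 mid [ 604.1 -183. ] 82
-17.4 w 8.9 mid [ 601.3 -176.6] 68
-10.4 w 7.9 mid [ 599.4 -169.8] 53
-3.4 w 6.5 mid [ 596.8 -163.3] 47
pos [ 590.4 -294.1  147.5] h 20.8 -> 21 t 18.52 tilt [ 0.0042 -0.0025] w 46.5 gf 0.0 F [-0.1 -0.7 -0.4]
call [0.311 0.224 0.237] -0.005 rows 3
```

View pics/w3.png

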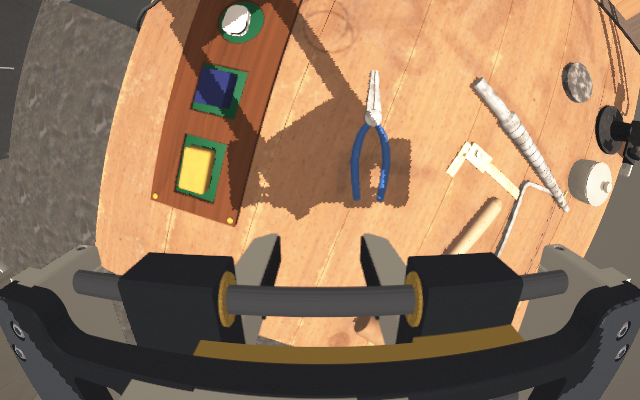

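The pliers stretch from jaw tip (374,72) to handle ends (368,195). Their axis is about 19.5° off world y, and the grip point is at (611,−205) mm.

```bash
python3 -m jog '[[[0.5,0.37,0.24,0.35,0.05],[0.5,0.37,0.24,0.45,0.05],[0.5,0.37,0.24,0.45,0.05],[0.5,0.37,0.24,0.45,0.05],[0.5,0.37,0.24,0.45,0.05],[0.5,0.37,0.24,0.45,0.05]]]'
python3 -c "
from h import *
plan(.6107,-.205,.002,19.5)"
```

```text
time: 19.02
tool_pos: [0.6092, -0.2077, 0.0602]
orientation: [-1.814, -2.564, 0.001]
wrist_force: [-0.0, -0.6, 1.1]
gripper_width: 0.503
grasp_force: 0.0
pos [ 609.2 -207.7   60.2] h 19.4 -> 19.5 t 19.02 tilt [ 0.0005 -0.001 ] w 46.8 gf 0.0 F [-0.  -0.6  1.1]
call [0.01  0.012 0.291] -0.002 rows 2
```

```bash
python3 -m jog '[[[0.6,0.01,0.01,0.15,0],[0.6,0.01,0.01,0.25,0],[0.6,0.01,0.01,0.29,0],[0.6,0.01,0.01,0.29,0],[0.6,0.01,0.01,0.29,0],[1,0.01,0.01,0.29,0],[1,0.01,0.01,0.29,0],[1,0.01,0.01,0.29,0],[1,0.01,0.01,0.29,0],[1,0.01,0.01,0.29,0]]]' 35
python3 -m jog '[[[1,0,0,0,0],[1,0,0,0,0],[1,0,0,-0.05,0],[1,0,0,-0.2,0],[1,0,0,-0.4,0],[1,0,0,-0.5,0],[1,0,0,-0.5,0]]]'
python3 -c "
from h import *
# place: long recess centre, grip point +19 along board y
x,y=.5199-.019*math.sin(math.radians(3.3)),.2487+.019
print(x,y);plan(x,y,.1,3.3)"
```

```text
time: 19.85
tool_pos: [0.6118, -0.2061, 0.0033]
orientation: [1.815, 2.562, 0.0]
wrist_force: [0.5, -0.3, 4.5]
gripper_width: 0.162
grasp_force: 33.3
time: 20.43
tool_pos: [0.6142, -0.2072, 0.1085]
orientation: [1.81, 2.556, 0.002]
wrist_force: [1.3, 0.0, -0.8]
gripper_width: 0.157
grasp_force: 33.9
0.5188062834877682 0.2677
pos [ 614.2 -207.2  108.5] h 19.4 -> 3.3 t 20.43 tilt [-0.007   0.0065] w 14.6 gf 33.9 F [ 1.3  0.  -0.8]
call [1.    0.141 0.018] 0.536 rows 6
call [ 1.    -0.142  0.018] 0.0 rows 6
call [ 0.398 -0.056  0.007] 0.0 rows 3
```

```bash
python3 -m jog '[[[1,1,0.14,0,0.54],[1,1,0.14,0,0.54],[1,1,0.14,0,0.54],[1,1,0.14,0,0.54],[1,1,0.14,0,0.54],[1,1,0.14,0,0.54],[1,1,0.14,0,0.54],[1,1,0.14,0,0.54]]]'
python3 -m jog '[[[1,1,-0.14,0,0],[1,1,-0.14,0,0],[1,1,-0.14,0,0],[1,1,-0.14,0,0],[1,1,-0.14,0,0],[1,1,-0.14,0,0],[1,1,-0.14,0,0]]]'
python3 -c "
from h import *
plan(.5188,.2677,.07,3.3)"
```

```text
time: 21.1
tool_pos: [0.571, -0.0079, 0.1017]
orientation: [-2.158, -2.283, 0.001]
wrist_force: [1.2, -0.4, -1.5]
gripper_width: 0.161
grasp_force: 34.0
time: 21.68
tool_pos: [0.5324, 0.1906, 0.1019]
orientation: [2.157, 2.284, -0.001]
wrist_force: [1.3, -0.2, -0.4]
gripper_width: 0.16
grasp_force: 34.0
pos [532.4 190.6 101.9] h 3.3 -> 3.3 t 21.68 tilt [-0.0004 -0.0004] w 14.8 gf 34.0 F [ 1.3 -0.2 -0.4]
call [ 0.389 -0.046  0.159] -0.001 rows 3
```

```bash
python3 -m jog '[[[1,0.39,-0.045,0.1,0],[1,0.39,-0.045,0.16,0],[1,0.39,-0.045,0.16,0],[1,0.39,-0.045,0.16,0],[1,0.39,-0.045,0.16,0],[1,0.39,-0.045,0.16,0]]]'
python3 -c "
from h import *
s=optics.snapshot('side');P=cloud(s);hsv=cv2.cvtColor(s['img'],cv2.COLOR_BGR2HSV).astype(int)
m=(hsv[...,0]>105)&(hsv[...,0]<130)&(hsv[...,1]>120)&(hsv[...,2]>40)&(np.abs(P[...,0]-.52)<.06)&(np.abs(P[...,1]-.23)<.12)&(P[...,2]>.02);rect(P[m],'handles') if m.sum()>5 else print(m.sum())
s=optics.snapshot('wrist');P=wcloud(s);m=(np.abs(P[...,0]-.52)<.06)&(P[...,1]>.2)&(P[...,1]<.36)&(P[...,2]>.03)&(P[...,2]<.09)&(s['z_map']>0);rect(P[m],'jaws')
cv2.imwrite('pics/w4.png',s['img'])
hsv=cv2.cvtColor(s['img'],cv2.COLOR_BGR2HSV).astype(int)
m=((hsv[...,0]<8)|(hsv[...,0]>175))&(hsv[...,1]>150)&(hsv[...,2]>60)&(np.hypot(P[...,0]-.513,P[...,1]-.3725)<.042)&(P[...,2]<.02);rect(P[m],'redround')
plan(.5188,.2677,.0115,3.3)"
```

```text
time: 22.18
tool_pos: [0.5204, 0.2657, 0.0707]
orientation: [2.161, 2.279, 0.001]
wrist_force: [0.6, 1.0, -0.5]
gripper_width: 0.161
grasp_force: 34.3
handles 42 ctr [521.9 208.9] size [32.4 55.1] ang 2.7 z [72.8 74.8 76.6] mean [521.5 205.3]
jaws 2914 ctr [519.3 257.1] size [ 44.3 113.6] ang 0.4 z [73.3 76.3 86.9] mean [519.1 274.8]
redround 4076 ctr [513.  372.1] size [69.1 69.3] ang 73.7 z [5.9 7.1 8.3] mean [511.4 370.5]
pos [520.2 266.   71. ] h 3.0 -> 3.3 t 22.28 tilt [-0.0001  0.0013] w 14.9 gf 34.3 F [-0.5 -0.2 -1. ]
call [ 0.009 -0.007  0.298] -0.009 rows 2
```

View pics/w4.png

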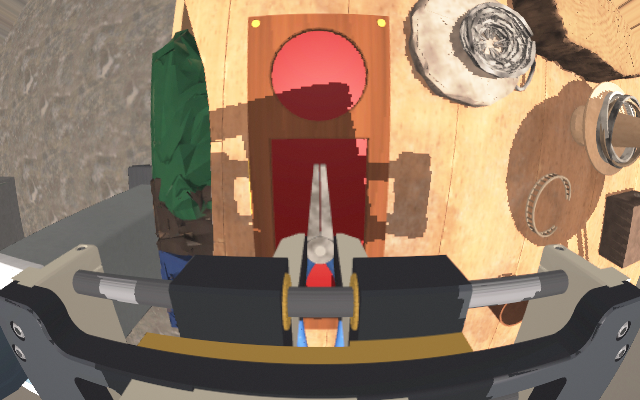

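The pliers hang level, jaws at (318,200), over the long recess with margin on both sides. The round recess is clear at (320,72).

```bash
python3 -m jog '[[[1,0.008,-0.006,0.15,0],[1,0.008,-0.006,0.25,0],[1,0.008,-0.006,0.296,0],[1,0.008,-0.006,0.296,0],[1,0.008,-0.006,0.296,0],[1,0.008,-0.006,0.296,0],[0.73,0.008,-0.006,0.296,0],[0.73,0.008,-0.006,0.296,0],[0.73,0.008,-0.006,0.296,0],[0.73,0.008,-0.006,0.296,0]]]'
python3 -m jog '[[[0.73,0,0,-0.05,0],[0.73,0,0,-0.2,0],[0.73,0,0,-0.45,0],[0.73,0,0,-0.45,0],[0.73,0,0,-0.45,0]]]'
python3 -c "
from h import *
plan(.5834,.0744,.1,20)"
```

```text
time: 23.12
tool_pos: [0.518, 0.2693, 0.0117]
orientation: [2.159, 2.282, 0.001]
wrist_force: [-0.2, 0.6, 0.3]
gripper_width: 0.266
grasp_force: 0.0
time: 23.53
tool_pos: [0.5205, 0.2702, 0.1059]
orientation: [2.156, 2.279, 0.012]
wrist_force: [0.5, 1.0, -0.6]
gripper_width: 0.272
grasp_force: 0.0
pos [520.5 270.2 105.9] h 3.2 -> 20 t 23.53 tilt [0.002  0.0086] w 25.3 gf 0.0 F [ 0.5  1.  -0.6]
call [-0.995  0.26   0.029] -0.56 rows 6
```

```bash
python3 -m jog '[[[0.15,-0.99,0.26,0.03,0],[0.15,-0.99,0.26,0.03,0],[0.15,-0.99,0.26,0.03,0],[0.15,-0.99,0.26,0.03,0],[0.15,-0.99,0.26,0.03,0],[0.15,-0.99,0.26,0.03,0],[0.15,-0.99,0.26,0.03,0],[0.15,-0.99,0.26,0.03,0]]]'
python3 -c "
from h import *
s,P,m=wblob((.5834,.0744),.035,(.015,.03),'tin')
m=(np.abs(P[...,0]-.52)<.034)&(P[...,1]>.16)&(P[...,1]<.335)&(P[...,2]>.011)&(P[...,2]<.03)&(s['z_map']>0);rect(P[m],'pliers')
plan(.5834,.0744,.0085,3.3)"
```

```text
time: 24.2
tool_pos: [0.5795, 0.0746, 0.094]
orientation: [-2.159, -2.279, 0.002]
wrist_force: [-0.8, 0.6, 0.2]
gripper_width: 0.794
grasp_force: 0.0
tin 2954 ctr [584.2  73.1] size [50.2 50.6] ang 1.8 z [18.1 19.3 20.5] mean [584.2  73.9]
pliers 2404 ctr [520.  204.3] size [67.9 88.6] ang 0.0 z [11.3 13.  15.6] mean [520.8 195.5]
pos [579.4  75.3  94.3] h 3.2 -> 3.3 t 24.25 tilt [ 0.0007 -0.002 ] w 76.5 gf 0.0 F [ 0.2 -1.4 -0.4]
call [-0.006  0.019  0.429] -0.003 rows 3
```

```bash
python3 -m jog '[[[0.15,-0.008,0.023,0.2,0],[0.15,-0.008,0.023,0.35,0],[0.15,-0.008,0.023,0.428,0],[0.15,-0.008,0.023,0.428,0],[0.15,-0.008,0.023,0.428,0],[1,-0.008,0.023,0.428,0],[1,-0.008,0.023,0.428,0],[1,-0.008,0.023,0.428,0],[1,-0.008,0.023,0.428,0],[1,-0.008,0.023,0.428,0]]]' 20
python3 -m jog '[[[1,0,0,0,0],[1,0,0,0,0],[1,0,0,0,0],[1,0,0,-0.05,0],[1,0,0,-0.2,0],[1,0,0,-0.35,0],[1,0,0,-0.35,0]]]'
python3 -c "
from h import *
plan(.513,.372,.08,3.3)"
```

```text
time: 25.08
tool_pos: [0.5857, 0.073, 0.0104]
orientation: [2.158, 2.281, 0.001]
wrist_force: [-0.1, -0.5, 0.6]
gripper_width: 0.54
grasp_force: 1.8
time: 25.67
tool_pos: [0.589, 0.0728, 0.0856]
orientation: [2.154, 2.277, 0.01]
wrist_force: [1.8, 1.2, 0.2]
gripper_width: 0.534
grasp_force: 20.0
pos [589.   72.8  85.6] h 3.2 -> 3.3 t 25.67 tilt [-0.0011  0.0096] w 49.7 gf 20.0 F [1.8 1.2 0.2]
call [ 1.    -0.196  0.019] -0.004 rows 6
call [ 0.515 -0.1    0.01 ] 0.0 rows 3
```

```bash
python3 -m jog '[[[1,1,-0.2,0,0],[1,1,-0.2,0,0],[1,1,-0.2,0,0],[1,1,-0.2,0,0],[1,1,-0.2,0,0],[1,1,-0.2,0,0],[1,1,-0.2,0,0]]]'
python3 -c "
from h import *
d=np.load('top0.npz')['P']
for nm in('top0','side0'):
  d=np.load(nm+'.npz')['P']
  for (xa,xb) in((.37,.42),(.42,.47),(.56,.6),(.6,.64),(.64,.7)):
    m=(d[...,0]>xa)&(d[...,0]<xb)&(d[...,1]>.33)&(d[...,1]<.42);print(nm,xa,m.sum(),np.round(np.percentile(d[m][:,2],[50,99]),3) if m.any() else '')
plan(.513,.372,.05,3.3)"
```

```text
time: 26.25
tool_pos: [0.5331, 0.2724, 0.0794]
orientation: [-2.154, -2.287, 0.001]
wrist_force: [0.3, -1.0, -0.0]
gripper_width: 0.535
grasp_force: 20.0
top0 0.37 517 [-0.103  0.005]
top0 0.42 592 [0.001 0.017]
top0 0.56 506 [0.003 0.028]
top0 0.6 527 [0.022 0.046]
top0 0.64 729 [0.003 0.047]
side0 0.37 160 [-0.093  0.003]
side0 0.42 238 [0.002 0.015]
side0 0.56 260 [0.003 0.026]
side0 0.6 345 [0.021 0.045]
side0 0.64 432 [0.003 0.046]
pos [533.1 272.4  79.4] h 3.4 -> 3.3 t 26.25 tilt [-0.0002 -0.0004] w 49.8 gf 20.0 F [ 0.3 -1.  -0. ]
call [ 0.503 -0.07   0.147] 0.004 rows 3
```

```bash
python3 -m jog '[[[1,0.505,-0.07,0.1,0],[1,0.505,-0.07,0.15,0],[1,0.505,-0.07,0.15,0],[1,0.505,-0.07,0.15,0],[1,0.505,-0.07,0.15,0],[1,0.505,-0.07,0.15,0]]]'
python3 -c "
from h import *
plan(.513,.372,.0185,3.3)"
```

```text
time: 26.75
tool_pos: [0.5153, 0.369, 0.0495]
orientation: [2.16, 2.281, -0.001]
wrist_force: [-0.4, -0.3, 0.2]
gripper_width: 0.535
grasp_force: 20.0
pos [515.3 369.   49.5] h 3.1 -> 3.3 t 26.75 tilt [-0.0009 -0.0001] w 49.8 gf 20.0 F [-0.4 -0.3  0.2]
call [ 0.016 -0.011  0.155] -0.007 rows 2
```

```bash
python3 -m jog '[[[1,0.016,-0.011,0.1,0],[1,0.016,-0.011,0.155,0],[1,0.016,-0.011,0.155,0],[1,0.016,-0.011,0.155,0],[1,0.016,-0.011,0.155,0],[0.37,0.016,-0.011,0.155,0],[0.37,0.016,-0.011,0.155,0],[0.37,0.016,-0.011,0.155,0],[0.37,0.016,-0.011,0.155,0],[0.37,0.016,-0.011,0.15,0]]]'
python3 -m jog '[[[0.37,0,0,-0.05,0],[0.37,0,0,-0.2,0],[0.37,0,0,-0.6,0],[0.37,0,0,-0.6,0],[0.37,0,0,-0.6,0],[0.37,0,0,-0.6,0]]]'
python3 -m jog '[[[0.37,-0.8,-0.3,0,0],[0.37,-0.8,-0.3,0,0],[0.37,-0.8,-0.3,0,0],[0.37,-0.8,-0.3,0,0],[0.37,-0.8,-0.3,0,0],[0.37,-0.8,-0.3,0,0],[0.37,-0.8,-0.3,0,0]]]'
python3 -c "
from h import *
s,P,m=wblob((.513,.372),.034,(.02,.04),'tin')
m=(np.abs(P[...,0]-.52)<.03)&(P[...,1]>.16)&(P[...,1]<.335)&(P[...,2]>.0125)&(P[...,2]<.03)&(s['z_map']>0);rect(P[m],'pliers')
cv2.imwrite('pics/w5.png',s['img'])
s=optics.snapshot('side');P=cloud(s)
def b(c,R,lo,n):
    m=(np.hypot(P[...,0]-c[0],P[...,1]-c[1])<R)&(P[...,2]>lo)&(P[...,2]<.1);rect(P[m],n)
b((.4835,-.0368),.05,.017,'slide');b((.692,.079),.05,.025,'jar');b((.462,-.3145),.035,.016,'wax');b((.457,-.232),.035,.016,'stone');b((.4505,-.157),.03,.014,'loupe')
cv2.imwrite('pics/s5.png',cv2.resize(s['img'][90:400,180:420],None,fx=1.9,fy=1.9))"
```

```text
time: 27.58
tool_pos: [0.5122, 0.3737, 0.0197]
orientation: [2.159, 2.282, 0.0]
wrist_force: [-0.5, -0.4, 0.2]
gripper_width: 0.629
grasp_force: 0.0
time: 28.08
tool_pos: [0.5141, 0.3747, 0.1437]
orientation: [2.157, 2.28, 0.011]
wrist_force: [1.3, -0.1, -0.9]
gripper_width: 0.631
grasp_force: 0.0
time: 28.67
tool_pos: [0.4612, 0.2107, 0.1392]
orientation: [-2.16, -2.28, -0.0]
wrist_force: [0.1, 1.4, -0.4]
gripper_width: 0.629
grasp_force: 0.0
tin 2234 ctr [511.7 372.6] size [51.2 50.8] ang 45.6 z [24.6 26.3 27.6] mean [511.4 371.7]
pliers 2006 ctr [520.6 247.7] size [ 59.1 175. ] ang 0.6 z [12.7 14.7 16.2] mean [518.4 252.1]
slide 599 ctr [484.  -37.2] size [50.5 73.3] ang 26.8 z [20.  23.2 24.9] mean [484.8 -40.9]
jar 430 ctr [690.7  78.9] size [56.2 56.6] ang 72.7 z [27.1 43.2 56.3] mean [689.9  69.2]
wax 574 ctr [ 461.4 -313.2] size [29.9 45.6] ang 5.4 z [20.1 25.4 27. ] mean [ 462.1 -316.3]
stone 428 ctr [ 456.5 -229.2] size [29.9 36.4] ang 4.8 z [18.7 33.  34.9] mean [ 457.5 -233.9]
loupe 179 ctr [ 450.2 -158.6] size [56.6 53.4] ang 75.1 z [14.2 20.7 22.3] mean [ 449.  -158.1]
```

View pics/w5.png

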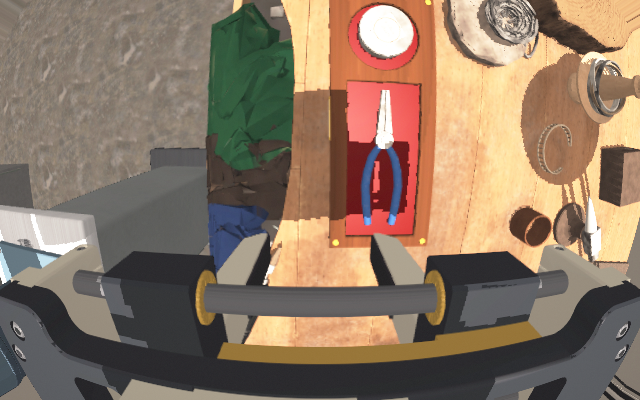

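View pics/s5.png

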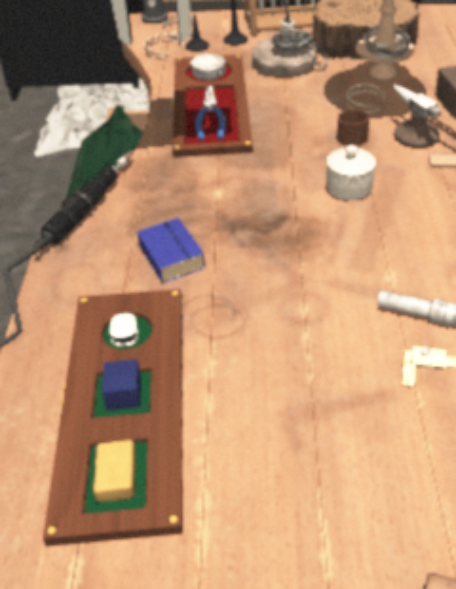

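The wrist view shows the tin in its round recess (385,33), top at 26–27 mm, and the pliers wholly inside the long recess (383,160), top at about 15–16 mm. The side view shows all three setting things seated, with the slide box (170,248) and jar (350,172) unmoved.

```bash
python3 -c "
from h import *
print(env.hand_in())"
```

```text
the job is handed in; nothing more can be done
None
```

Both kits are made up and the job was handed in at about 29 s: all five things lie flat and fully down in their recesses, and the flux jar and slide box are where they were; the first grasp of the stone box slipped and nudged it about 4 mm, and the second try placed it.

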